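Put the spices away on the riser and shut the caddy

TASK

Put the spices away: stand the tall glass jars upright in one neat row along the middle of the upper step of the bamboo shelf and the squat tins in one neat row along the middle of its lower step, side by side with no more than a finger's breadth (25 mm) between neighbours. Lay the cardboard refill cartons flat on the floor of the open steel caddy and after that press its lid down until it snaps fully shut. Hold the glass jars gently (under 45 N), leave the other kitchen things where they are, and check your work, for things may get knocked aside.

Things in the scene. Friction and masses are not known exactly. Their poses are not given: they have to be found in the camera images.
- riser: Fixed two-step bamboo shelf, 170 mm deep (x), 250 mm wide (y). Origin: centre of its underside, on the counter; x to its back, y along the steps. Lower (front) step: x = -85 to 0 mm, middle line x = -42.5, top 12 mm above the counter. Upper (back) step: x = 0 to 85 mm, middle line x = 42.5, top 28 mm above the counter. No rails. Empty at the start.
- caddy: Fixed open steel box 140 mm (x) by 160 mm (y), 60 mm high, walls and floor 5 mm. Origin: centre of its underside; its lid is hinged along the top of its +x side, its catch is in the middle of the -x side (sticks out up to 20 mm).
- caddy_floor (a point): Centre of the caddy's inner floor (130 by 150 mm inside), 5 mm above the counter; axes as the caddy's.
- lid (a joint): Caddy lid angle (rad): 0 shut, at most 1.9. Starts at 1.65 to 1.85, leaning back past upright. Pushed towards the box to below 1.5 it sinks by itself in about 2 s (damped hinge), but stops on the sprung roller catch at about 0.1 (front edge 15 mm high). Pressing its front edge down steadily with 5 to 10 N, through to the shut height, snaps it past the catch; it then reads under 0.03 and stays.
- lid_edge (a point): Point on the lid's outer (upper when shut) face, in its middle, 128 mm from the hinge, 18 mm in from the free edge. Axes: z is the outer face's normal (up when shut), x from the free edge to the hinge. When shut it is 66 mm above the counter. The plate is 6 mm thick, 146 mm from hinge to free edge, 160 mm wide.
- lid_hinge (a point): Middle of the lid's hinge axis, 60 mm above the counter; its y axis is the hinge axis.
- jar1: Spice jar: tall clear jar of thin glass with a wooden cap, 44 mm across, 105 mm high, about 180 g, upright. Origin: centre of its underside, z up. Fragile: must not be squeezed with more than 45 N by each finger. May be absent (None).
- jar2: Spice jar: tall clear jar of thin glass with a wooden cap, 44 mm across, 105 mm high, about 180 g, upright. Origin: centre of its underside, z up. Fragile: must not be squeezed with more than 45 N by each finger. May be absent (None).
- jar3: Spice jar: tall clear jar of thin glass with a wooden cap, 44 mm across, 105 mm high, about 180 g, upright. Origin: centre of its underside, z up. Fragile: must not be squeezed with more than 45 N by each finger. May be absent (None).
- tin1: Spice tin: squat round aluminium tin with a paper band, 56 mm across, 45 mm high, about 140 g, upright. Origin: centre of its underside, z up. May be absent (None).
- tin2: Spice tin: squat round aluminium tin with a paper band, 56 mm across, 45 mm high, about 140 g, upright. Origin: centre of its underside, z up. May be absent (None).
- tin3: Spice tin: squat round aluminium tin with a paper band, 56 mm across, 45 mm high, about 140 g, upright. Origin: centre of its underside, z up. May be absent (None).
- carton1: Refill carton: small cardboard box lying on the counter, 60 mm (x) by 40 mm (y), 28 mm high, about 60 g. Origin: centre of its underside, z up. May be absent (None).
- carton2: Refill carton: small cardboard box lying on the counter, 60 mm (x) by 40 mm (y), 28 mm high, about 60 g. Origin: centre of its underside, z up. May be absent (None).
- salt: Bystander, to be left where it is: white ceramic salt shaker, 72 mm high. Origin: centre of its underside.
- mug: Bystander, to be left where it is: blue mug, 85 mm high, 76 mm across. Origin: centre of its underside.
- sponge: Bystander, to be left where it is: yellow and green sponge, 60 x 95 x 29 mm. Origin: centre of its underside.
- eggcup: Bystander, to be left where it is: white ceramic egg cup, 58 mm high, 44 mm across. Origin: centre of its underside.
- bowl: Bystander, to be left where it is: steel bowl, 170 mm across, 70 mm high. Origin: centre of its underside.
- oil: Bystander, to be left where it is: green oil bottle, 200 mm high, 60 mm across. Origin: centre of its underside.
Things that resemble listed ones, but are neither listed nor needed, are in the scene too. Leave any pink look-alike of the tin1 alone. What is shaped like the carton1 but black is not meant.

How it is judged:
By the outcome, as a careful person would: the job done as asked, in the order asked, and still so for the second after the job is handed in, with the robot touching nothing.
Of jar1, jar2, jar3 only 2 to 3 are there at a start; the rules pass over those that are not, and their reading is None.
Of tin1, tin2, tin3 only 2 to 3 are there at a start; the rules pass over those that are not, and their reading is None.
Of carton1, carton2 only 1 to 2 are there at a start; the rules pass over those that are not, and their reading is None.
At some moment in a run one of tin1, tin2, tin3, carton1, carton2 may be knocked a few centimetres aside while the robot is not near it.
It also fails if it takes over 210 s, if anything falls off the work surface, if the arm or the gripper's body presses on something with over 40 N, if the wrist force passes 120 N, or if a joint passes its speed limit or range.

ROBOT

A 7-joint arm with a two-finger parallel gripper is mounted at the origin on the work surface. World frame = base frame: x ahead of the robot, y to its left, z up, the work surface at z = 0. Lengths are in m, angles in rad, forces in N, time in s.
With the tool pointing down it reaches from about 0.4 to 0.85 m from the base axis. Payload 6.9 kg.
Tool frame: the origin (TCP) lies midway between the tips of the shut fingers; the grasp point (between the pads) lies behind it (ctrl.pinch_z is the z of the grasp point in the tool frame, in m); z points along the fingers, y is the direction in which the jaws open and shut (so a half turn about z gives the same grasp; the last joint's range is limited). The gripper opens to 85 mm and grips with 20 to 120 N. Pads are 22 mm wide; open, the fingers measure 114 mm over their backs; the gripper's body (76 mm by 85 mm) begins 54 mm behind the grasp point. The pads swing forward as they close: fully open they stand 13 mm farther back than shut.
Start: joints at [1.349, 0.507, -0.238, 1.5, 0.126, 1.149, -0.155], TCP at [0.201, -0.592, 0.231] pointing down, gripper open.
Joint ranges: [-3.08, 3.08], [-0.24, 2.05], [-1.43, 1.35], [0, 2.5], [-1.52, 4.66], [0.17, 1.96], [-2.89, 2.89]. Speed limits (rad/s): [2.39, 2.39, 3.14, 3.14, 3.14, 3.14, 3.14].

INTERFACE

Orientations are given as a unit quaternion [w, x, y, z].
In Python, from station import ctrl, get_state, vision, ticket, models gives the robot as it stands. Calls block until the motion is done:
- ctrl.movep(position, orientation): joint-space move of the TCP to a pose.
- ctrl.movel(position, frame=None, max_speed=0.15): straight line of the TCP; frame=None keeps the orientation; max_speed is the mean speed in m/s.
- ctrl.set_joints(angles): joint-space move.
- ctrl.ungrasp() and ctrl.close_gripper(force=None): open the fingers fully, or close them until they stop; force is the grip in N (None keeps the last).
- ctrl.pause(seconds).
- ctrl.ik(position, orientation): joint angles nearest the present ones, or None.
- get_state(): the state.
- vision.grab_frame(name): name is "scene" or "top" or "wrist"; returns (picture, depth): 480x640x3 uint8, blue, green, red; 480x640 float32, m along the optical axis (not along the pixel's ray), 0 where there is no reading.
- vision.camera_info(name): a dict with "mtx" (3x3 intrinsics, pixels), "dist_coeffs" ([k1, k2, p1, p2, k3] as OpenCV has them; the pictures are not rectified), "R" (3x3) and "t" (3): a world point X has camera coordinates R X + t; the wrist camera has in their place "hand_eye" (4x4, takes a point from camera to tool coordinates, whose origin is the TCP and whose axes are the flange's). Camera axes: x right, y down, z forward; pixel columns grow to the right and rows downward; lengths in m; the calibration is good to about 2 mm. A picture is of the moment at which its call begins: read the wrist's pose just before it. camera_info takes no time and is no camera call.
A pose or a line that the arm cannot do raises ctrl.Unreachable and nothing moves.
- ticket.close_job(): hands the job in, once; it reports no verdict.
Trained networks look in the newest picture that a camera, given by its name, has taken for a name from the list of things; names that differ only in an ending like _2 or _b are one class to them, and where a whole thing is asked for, a point or a joint stands for the part that bears it (a point fixed in the world has none). Each returns a list of dicts, best first, with "p" (0 to 1); they miss things now and then, are a little off and sometimes report something else, mostly with a low value. They report only what shows in the picture. A call takes as long as a camera call. They do not tell look-alikes from the thing itself.
- models.recognise(camera, target): "point" ([column, row] in pixels, amid what is visible of it).
- models.masks_of(camera, target): "mask" (480x640 bool, what is visible of it) and "point" ([column, row] in pixels, amid what is visible of it).
The state is a dict: "time": time; "qpos": joint angles; "qd": joint speeds; "tau": joint torques, N m; "tcp_pos": TCP position; "eef_rot": TCP orientation; "contact_force": force on the tool from outside, world axes, zero at the start; "wrist_torque": the same for the moment, N m; "width": finger opening in m.
Only numpy, scipy, OpenCV 4.12 (cv2) and the standard library are available. Lean on these libraries where they do the work, as an engineer would, in place of code of your own. Each camera call takes 0.05 s, during which the arm holds its last target.

## Working session

There is one attempt and no reset: what is moved stays moved. The work goes in short steps, each a Python script; the robot and the scene stay as the last script left them, time stands still between calls to the robot, and variables do not carry over. Pictures are saved under pics/ and viewed, and the job is handed in when it is done.

```bash
ls; mkdir -p pics; python3 - <<'E'
from station import ctrl, get_state, vision, ticket, models
import cv2
s=get_state();print({k:s[k] for k in('time','tcp_pos','eef_rot','width')},ctrl.pinch_z)
for n in("scene","top","wrist"):
    p,d=vision.grab_frame(n);cv2.imwrite(f"pics/{n}0.png",p);c=vision.camera_info(n)
    print(n,c)
E
```

```text
pics
{'time': 0.0, 'tcp_pos': array([ 0.20037442, -0.59146756,  0.23042629]), 'eef_rot': array([-8.84784159e-04,  9.86678590e-01,  1.62679289e-01, -1.64187840e-04]), 'width': 0.08538670426726783} -0.0187
scene {'mtx': array([[565.36169305,   0.        , 324.63667227],
       [  0.        , 565.36169305, 236.37300854],
       [  0.        ,   0.        ,   1.        ]]), 'dist_coeffs': array([-0.17536723,  0.        ,  0.        ,  0.        ,  0.        ]), 'R': array([[ 0.89203134,  0.45191944, -0.00699376],
       [ 0.38691659, -0.77153918, -0.50499786],
       [-0.23361431,  0.44776792, -0.86309226]]), 't': array([-0.50918564, -0.22003331,  1.54454723])}
top {'mtx': array([[511.82939502,   0.        , 315.90208914],
       [  0.        , 511.82939502, 239.23064581],
       [  0.        ,   0.        ,   1.        ]]), 'dist_coeffs': array([0.02625612, 0.        , 0.        , 0.        , 0.        ]), 'R': array([[-0.01075686, -0.99986369, -0.01252533],
       [-0.99714722,  0.01166184, -0.07457489],
       [ 0.07471079,  0.01168741, -0.99713675]]), 't': array([-0.03871144,  0.58077116,  1.14646739])}
wrist {'mtx': array([[342.75464919,   0.        , 321.27249897],
       [  0.        , 342.75464919, 240.58376677],
       [  0.        ,   0.        ,   1.        ]]), 'dist_coeffs': array([-0.05548336,  0.        ,  0.        ,  0.        ,  0.        ]), 'hand_eye': array([[ 5.20777403e-04, -9.58017278e-01, -2.86709999e-01,
         7.24347853e-02],
       [ 9.99999256e-01,  1.82756259e-04,  1.20572482e-03,
        -7.33637552e-04],
       [-1.10270716e-03, -2.86710414e-01,  9.58016661e-01,
        -1.42434323e-01],
       [ 0.00000000e+00,  0.00000000e+00,  0.00000000e+00,
         1.00000000e+00]])}
```

View pics/top0.png

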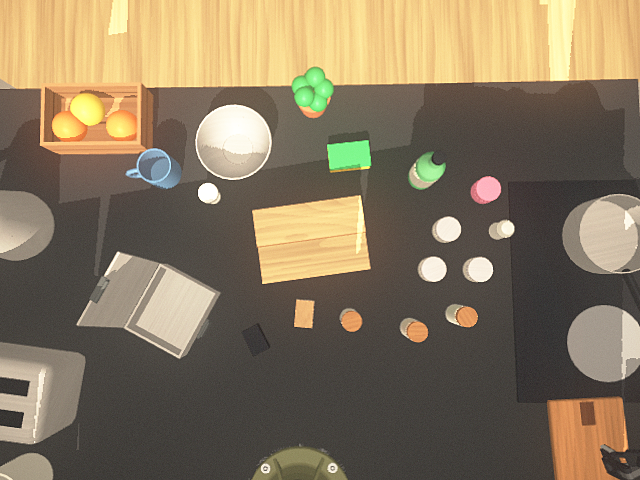

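View pics/scene0.png

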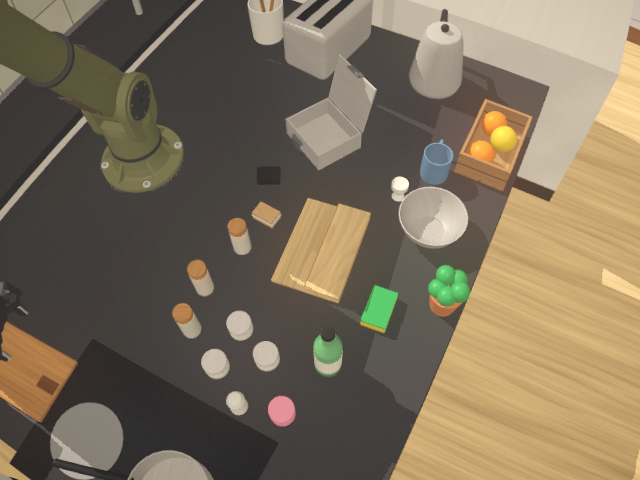

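```bash
cat > h.py <<'E'
from station import ctrl, get_state, vision, ticket, models
import numpy as np, cv2
from scipy.spatial.transform import Rotation as Rn
def cloud(n,p_d=None):
    s=get_state()
    p,d=p_d or vision.grab_frame(n)
    c=vision.camera_info(n)
    vv,uu=np.mgrid[:480,:640]
    q=cv2.undistortPoints(np.stack([uu,vv],-1).reshape(-1,1,2).astype(np.float64),c["mtx"],c["dist_coeffs"]).reshape(480,640,2)
    X=np.dstack([q[...,0]*d,q[...,1]*d,d])
    if "R" in c: W=(X-c["t"])@c["R"]
    else:
        X=X@c["hand_eye"][:3,:3].T+c["hand_eye"][:3,3]
        w,x,y,z=s["eef_rot"];W=X@Rn.from_quat([x,y,z,w]).as_matrix().T+s["tcp_pos"]
    W[d<=0]=np.nan
    return p,W
def px(n,P):
    c=vision.camera_info(n);r,_=cv2.Rodrigues(c["R"])
    return cv2.projectPoints(np.atleast_2d(np.float64(P)),r,c["t"],c["mtx"],c["dist_coeffs"])[0].reshape(-1,2)
def topc(W,m,zlo,zhi):
    P=W[m&(W[...,2]>zlo)&(W[...,2]<zhi)]
    if len(P)<10:return None
    c,r=cv2.minEnclosingCircle(P[:,:2].astype(np.float32))
    return np.r_[P.mean(0),c,r,len(P),np.median(P[:,2])]
E
python3 - <<'E'
from h import *
np.set_printoptions(precision=4,suppress=True)
for cam in("top","scene"):
    p,W=cloud(cam)
    np.save(f"W_{cam}.npy",W)
    print(cam,"counter z",np.nanmedian(W[330:380,300:420,2]) if cam=="top" else np.nanmedian(W[200:250,100:180,2]))
    for t,lo,hi in(("jar1",.095,.115),("tin1",.035,.055),("carton1",.02,.036),("riser",.005,.04),("caddy",.0,.075),("lid",0,.3),("salt",0,.1),("eggcup",0,.1)):
        for r in models.masks_of(cam,t):
            print(t,round(r["p"],2),np.round(r["point"]),topc(W,r["mask"],lo,hi))
    if cam=="top":
        # riser
        r=models.masks_of(cam,"riser")[0]["mask"]
        P=W[r];z=P[:,2]
        for lo,hi in((.006,.018),(.022,.034)):
            Q=P[(z>lo)&(z<hi)];b=cv2.minAreaRect((Q[:,:2]*1000).astype(np.float32));print(lo,len(Q),np.median(Q[:,2]),b)
        b=cv2.minAreaRect((P[:,:2]*1000).astype(np.float32));print(b)
E
```

```text
top counter z -0.00028347679945674636
jar1 0.85 [349. 318.] [  0.4027  -0.1172   0.1044   0.4018  -0.1176   0.0212 315.       0.1045]
jar1 0.84 [412. 329.] [  0.3789  -0.2554   0.1043   0.3784  -0.2561   0.0216 342.       0.1044]
jar1 0.83 [461. 316.] [  0.409   -0.3585   0.1045   0.409   -0.3594   0.0215 345.       0.1047]
tin1 0.83 [487. 189.] [  0.6866  -0.4307   0.0442   0.6873  -0.4308   0.0283 500.       0.0442]
tin1 0.81 [433. 273.] [  0.5094  -0.3052   0.0444   0.5096  -0.3063   0.0281 481.       0.0445]
tin1 0.8 [476. 271.] [  0.5074  -0.4068   0.0443   0.5074  -0.4082   0.0281 499.       0.0445]
tin1 0.73 [442. 227.] [  0.5983  -0.34     0.0443   0.5987  -0.3407   0.0278 489.       0.0445]
tin1 0.41 [349. 152.] None
carton1 0.87 [257. 338.] [  0.3562   0.0942   0.0272   0.3563   0.0948   0.0349 494.       0.0272]
carton1 0.73 [305. 313.] [  0.4126  -0.0154   0.0275   0.413   -0.0164   0.0329 467.       0.0275]
riser 0.62 [311. 241.] [   0.5801   -0.0329    0.0195    0.5793   -0.0319    0.1481 8086.
    0.0227]
riser 0.25 [231. 138.] [   0.8031    0.1417    0.0204    0.7983 
[... 1795 characters left out ...]
 0.0279]
riser 0.61 [322. 245.] [   0.5852   -0.0425    0.0203    0.5826   -0.0327    0.1514 6343.
    0.0233]
caddy 0.65 [341. 118.] [   0.4258    0.2839    0.0291    0.4033    0.396     0.2268 3511.
    0.0251]
caddy 0.53 [435. 164.] [  0.7424   0.3038   0.0413   0.7405   0.3176   0.0533 858.       0.0423]
lid 0.84 [356.  90.] [   0.4751    0.3596    0.1336    0.4386    0.4519    0.1784 2242.
    0.1346]
salt 0.6 [232. 404.] [  0.6008  -0.4654   0.052    0.5888  -0.4594   0.028  401.       0.063 ]
eggcup 0.85 [392. 186.] [  0.6874   0.1923   0.0423   0.6908   0.203    0.0602 320.       0.0529]
eggcup 0.58 [239. 325.] [  0.5141  -0.309    0.0406   0.5037  -0.2979   0.0388 595.       0.0444]
```

```bash
python3 - <<'E'
from h import *
np.set_printoptions(precision=4,suppress=True)
W=np.load("W_top.npy");p=cv2.imread("pics/top0.png")
roi=np.zeros((480,640),bool);roi[245:365,75:225]=1
for lo,hi in((.002,.009),(.055,.064),(.07,.3)):
    m=roi&(W[...,2]>lo)&(W[...,2]<hi);n,l,st,c=cv2.connectedComponentsWithStats(m.astype(np.uint8))
    i=1+np.argmax(st[1:,4]);Q=W[l==i] if lo<.05 else W[m]
    print(lo,len(Q),Q.mean(0),cv2.minAreaRect((Q[:,:2]*1000).astype(np.float32)))
    if lo==.07:
        z=Q[:,2];print("zmax",z.max());c=Q-Q.mean(0);u,s,vt=np.linalg.svd(c,full_matrices=False);print("normal",vt[2])
cv2.imwrite("pics/a.png",np.hstack([cv2.resize(p[280:370,220:340],None,fx=3.3,fy=3.3),cv2.resize(p[170:290,400:520],(396,297))]))
cv2.imwrite("pics/b.png",cv2.resize(p[240:365,70:230],None,fx=4.5,fy=4.5))
E
```

```text
0.002 2772 [0.424  0.284  0.0049] ((424.2987060546875, 283.5465087890625), (121.66401672363281, 143.24134826660156), 61.024497985839844)
0.055 858 [0.4207 0.2767 0.0594] ((377.8984375, 316.53277587890625), (179.74819946289062, 307.1550598144531), 49.98069381713867)
0.07 3423 [0.4713 0.3598 0.1433] ((471.470458984375, 360.2679443359375), (48.97207260131836, 160.3531951904297), 61.67313766479492)
zmax 0.21437611414618502
normal [-0.4684 -0.8382  0.2795]
```

View pics/a.png

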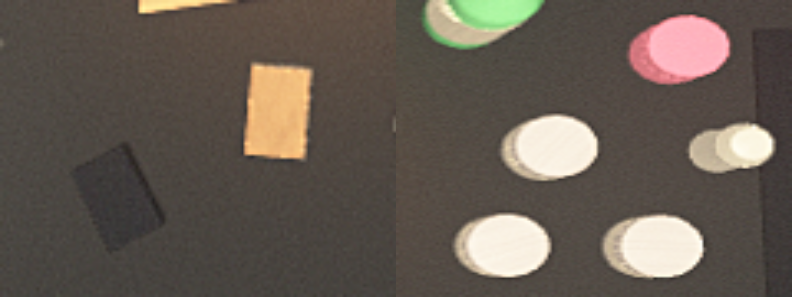

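View pics/b.png

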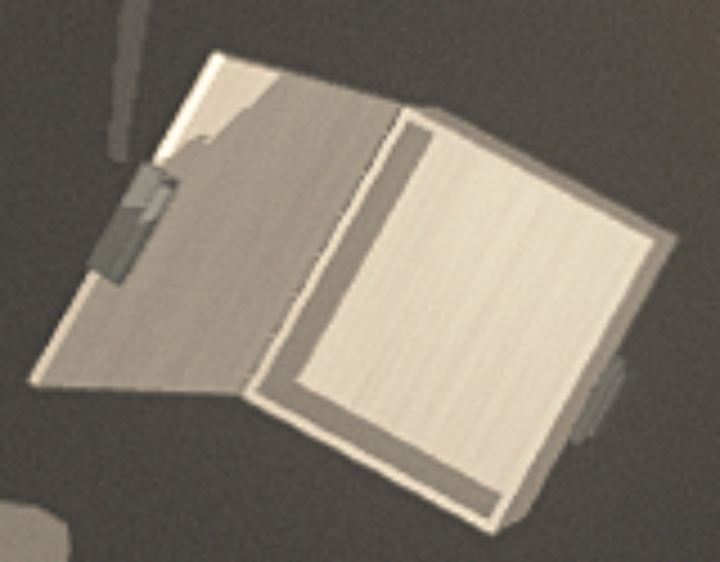

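```bash
cat >> h.py <<'E'
np.set_printoptions(precision=4,suppress=True)
RC=(np.array([.5379,-.0385])+np.array([.6214,-.0277]))/2+np.array([.0006,-.0003]); RY=np.radians(7.28)
RX=np.array([np.cos(RY),np.sin(RY)]);RYv=np.array([-RX[1],RX[0]])
CC=np.array([.4245,.2842]);CA=np.radians(61.1);CX=np.array([np.cos(CA),np.sin(CA)]);CYv=np.array([-CX[1],CX[0]])
def rw(x,y): return RC+RX*x+RYv*y
def rl(P): d=np.asarray(P)[:2]-RC; return np.array([d@RX,d@RYv])
def cw(x,y): return CC+CX*x+CYv*y
def quat(a):
    z=np.array([0,0,-1.]);y=np.array([np.cos(a),np.sin(a),0]);x=np.cross(y,z)
    q=Rn.from_matrix(np.stack([x,y,z],1)).as_quat();return np.r_[q[3],q[:3]]
def best(p,angs):
    q0=np.array(get_state()["qpos"]);b=None
    for a in angs:
        q=ctrl.ik(list(p),list(quat(a)))
        if q is None: continue
        q=np.array(q);c=np.abs(q-q0).max()+ (2 if abs(q[6])>2.7 else 0)
        if b is None or c<b[0]: b=(c,a)
    return None if b is None else b[1]
SP={"jar1":(.095,.115,.022,.105),"tin1":(.036,.054,.028,.045)}
def find(kind,base=0.,cams=("top","scene"),verbose=False):
    lo,hi,r,h=SP[kind];out=[]
    for cam in cams:
        p,W=cloud(cam);hsv=cv2.cvtColor(p,cv2.COLOR_BGR2HSV)
        for d in models.masks_of(cam,kind):
            for b in (0,.012,.028):
                m=d["mask"]&(W[...,2]>h+b-.007)&(W[...,2]<h+b+.007)
                if m.sum()<60: continue
                P=W[m];c,rr=cv2.minEnclosingCircle(P[:,:2].astype(np.float32));zm=np.median(P[:,2])
                ok=abs(rr-r)<.003 and abs(zm-h-b)<.003
                sat=np.median(hsv[...,1][m])
                if verbose: print(cam,kind,round(d["p"],2),np.round(d["point"]),c,round(rr,4),round(zm,4),sat,ok)
                if ok: out.append((cam,np.r_[c,zm-h],sat));break
    cl=[]
    for cam,c,s in out:
        for k in cl:
            if np.linalg.norm(k[0][0][:2]-c[:2])<.02: k[0].append(c);break
        else: cl.append([[c],s])
    res=[(np.mean(k[0],0),k[1],len(k[0])) for k in cl]
    return res
def clearyaw(c,obst):
    b=None
    for a in np.radians(np.arange(0,180,10)):
        u=np.array([np.cos(a),np.sin(a)]);m=9
        for s in(1,-1):
            for o,r in obst:
                v=np.asarray(o)-c
                al=v@u*s-.050;pe=abs(v@[-u[1],u[0]])
                m=min(m,np.hypot(max(abs(al)-.009,0),max(pe-.013,0))-r)
        m=min(m,.03)
        if b is None or m>b[0]+1e-6:b=(m,[a,a+np.pi])
        elif m>b[0]-1e-6:b[1].extend([a,a+np.pi])
    return b
def goto(p,a,lift=None):
    ctrl.movep(list(p),list(quat(a)))
def pick(c,zt,angs,force,up=.25):
    a=best([c[0],c[1],zt],angs);print("yaw",None if a is None else np.degrees(a))
    goto([c[0],c[1],up],a);ctrl.movel([c[0],c[1],zt],max_speed=.25)
    ctrl.close_gripper(force=force);w=get_state()["width"];print("width",w)
    ctrl.movel([c[0],c[1],up],max_speed=.25);print("w up",get_state()["width"],get_state()["contact_force"])
    return w
def place(c,zt,angs,up=.25,sp=.12):
    a=best([c[0],c[1],zt],angs)
    goto([c[0],c[1],up],a);ctrl.movel([c[0],c[1],zt+.03],max_speed=.25);ctrl.movel([c[0],c[1],zt],max_speed=.05)
    print("F",get_state()["contact_force"]);ctrl.ungrasp();ctrl.movel([c[0],c[1],up],max_speed=.25);print("t",get_state()["time"])
def show(name,crop=None,cam="top",f=1):
    p,_=vision.grab_frame(cam)
    if crop: p=p[crop[1]:crop[3],crop[0]:crop[2]]
    cv2.imwrite(f"pics/{name}.png",cv2.resize(p,None,fx=f,fy=f))
E
cat > run1.py <<'E'
from h import *
import sys
kind,y=sys.argv[1],float(sys.argv[2])
near=eval(sys.argv[3]) if len(sys.argv)>3 else None
tins=find("tin1",verbose=0);jars=find("jar1")
print("tins",tins);print("jars",jars)
allo=[(t[0][:2],.028) for t in tins]+[(j[0][:2],.022) for j in jars]+[(np.array([.597,-.467]),.03),(np.array([.74,-.29]),.035),(np.array([.413,-.0165]),.036)]
L=[t for t in(tins if kind=="tin1" else jars) if t[0][2]<.006 and (kind!="tin1" or t[1]<80)]
if near: L.sort(key=lambda t:np.linalg.norm(t[0][:2]-near))
else: L.sort(key=lambda t:t[0][1])
c=L[0][0][:2];print("take",L[0])
m,angs=clearyaw(c,[o for o in allo if np.linalg.norm(o[0]-c)>.01]);print("clear",m)
rel=.012 if kind=="tin1" else .051
w=pick(c,rel,angs,35 if kind=="tin1" else 28)
exp=.056 if kind=="tin1" else .044
if abs(w-exp)>.006: print("BAD WIDTH");sys.exit()
pa=[RY,RY+np.pi,RY-np.pi]
x,st=(-.0425,.012) if kind=="tin1" else (.0425,.028)
place(rw(x,y),st+rel+.001,pa)
s=get_state();print(find(kind,cams=("top",)))
E
python3 run1.py tin1 -.068 "[.51,-.306]"; python3 -c "
from h import *
show('t1');"
```

```text
tins [(array([ 0.5098, -0.3059, -0.0002]), np.float64(23.0), 2), (array([ 0.5987, -0.3409, -0.0005]), np.float64(24.0), 2), (array([ 0.5083, -0.408 , -0.0001]), np.float64(25.0), 2), (array([ 0.6882, -0.4323, -0.0001]), np.float64(93.0), 1)]
jars [(array([ 0.4018, -0.1194, -0.0004]), np.float64(148.0), 2), (array([ 0.4093, -0.3588, -0.0003]), np.float64(147.0), 2), (array([ 0.3788, -0.2543, -0.0006]), np.float64(148.0), 2)]
take (array([ 0.5098, -0.3059, -0.0002]), np.float64(23.0), 2)
clear 0.03
yaw 29.999999999999996
width 0.05549287319386578
w up 0.055327227948551404 [ 0.2585 -0.3129 -2.25  ]
F [-2.8568 -0.1254  7.3682]
t 9.625
[(array([ 0.598 , -0.3413, -0.0006]), np.float64(30.0), 1), (array([ 0.5078, -0.4077, -0.0004]), np.float64(31.0), 1), (array([ 0.6882, -0.4316, -0.0007]), np.float64(86.0), 1)]
```

```bash
python3 - <<'E'
from h import *
s=get_state();print(s["tcp_pos"])
for r in find("tin1",verbose=1): print(r, rl(r[0]))
show("t1s",cam="scene");show("t1w",cam="wrist")
E
```

```text
[ 0.546  -0.1062  0.2486]
top tin1 0.67 [477. 269.] (0.5077077150344849, -0.4082607626914978) 0.0284 0.0442 31.0 True
top tin1 0.66 [486. 189.] (0.687183141708374, -0.4314727783203125) 0.028 0.0442 86.0 True
top tin1 0.64 [114. 290.] (0.4619961977005005, 0.34023135900497437) 0.0781 0.0617 45.0 False
top tin1 0.64 [114. 290.] (0.4625149965286255, 0.34245604276657104) 0.0789 0.073 47.0 False
top tin1 0.61 [442. 228.] (0.5984458327293396, -0.3396426737308502) 0.0276 0.0446 30.0 True
scene tin1 0.94 [215. 364.] (0.5087189674377441, -0.40854567289352417) 0.0288 0.0447 35.0 True
scene tin1 0.72 [269. 354.] (0.5999025702476501, -0.34007930755615234) 0.0281 0.0448 35.0 True
scene tin1 0.66 [292. 258.] (0.544280469417572, -0.10735121369361877) 0.0303 0.0466 40.0 True
scene tin1 0.6 [280. 415.] (0.6880578994750977, -0.4319545328617096) 0.0287 0.0449 93.0 True
scene tin1 0.17 [396. 188.] (0.6851445436477661, 0.19372788071632385) 0.0222 0.0495 40.0 False
scene tin1 0.17 [396. 188.] (0.6856496334075928, 0.1953403502702713) 0.0237 0.0552 31.0 False
(array([ 0.5082, -0.4084, -0.0006]), np.float64(31.0), 2) [-0.119  -0.3629]
(array([ 0.6876, -0.4317, -0.0004]), np.float64(86.0), 2) [ 0.056  -0.4087]
(array([ 0.5992, -0.3399, -0.0003]), np.float64(30.0), 2) [-0.0201 -0.3064]
(array([ 0.5443, -0.1074,  0.0016]), np.float64(40.0), 1) [-0.0451 -0.0688]
```

View pics/t1s.png

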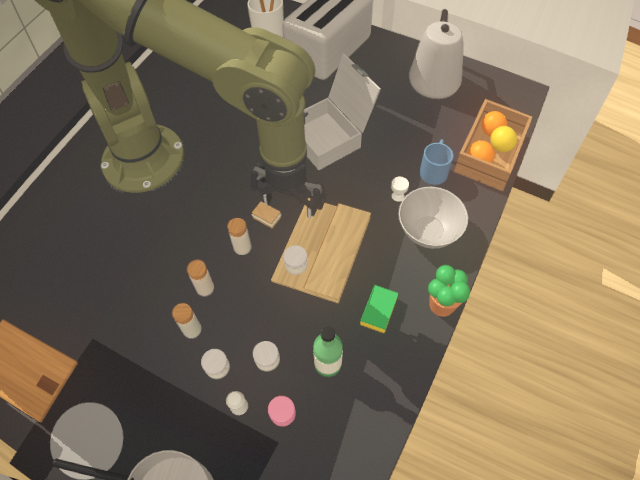

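View pics/t1w.png

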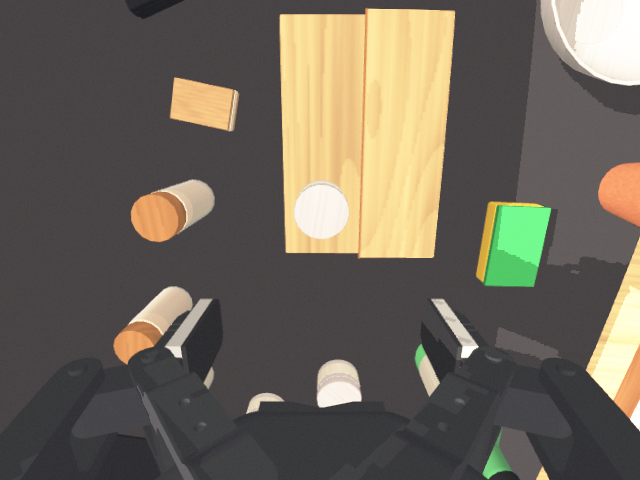

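```bash
python3 - <<'E'
s=open('h.py').read()
s=s.replace("""            for b in (0,.012,.028):
                m=d["mask"]&(W[...,2]>h+b-.007)&(W[...,2]<h+b+.007)
""","""            for b in (0,):
                zz=W[d["mask"]][:,2]
                if len(zz)<60: continue
                z9=np.nanpercentile(zz,85)
                m=d["mask"]&(np.abs(W[...,2]-z9)<.006)
""").replace("abs(zm-h-b)<.003","-.004<zm-h<.035")
open('h.py','w').write(s)
s=open('run1.py').read()
s=s.replace("L=[t for t in(tins if kind==\"tin1\" else jars) if t[0][2]<.006","inr=lambda t:(abs(rl(t[0]))<[.1,.14]).all()\nL=[t for t in(tins if kind==\"tin1\" else jars) if not inr(t)").replace("st+rel+.001","st+rel+.002")
s=s.replace("s=get_state();print(find(kind,cams=(\"top\",)))","")
open('run1.py','w').write(s)
E
python3 run1.py tin1 0 "[.599,-.34]";python3 run1.py tin1 .068; python3 - <<'E'
from h import *
for r in find("tin1",verbose=1): print(r, rl(r[0]))
show("t3w",cam="wrist");show("t3s",cam="scene")
E
```

```text
tins [(array([ 0.5088, -0.4084, -0.0001]), np.float64(31.0), 2), (array([ 0.6878, -0.4318, -0.    ]), np.float64(86.0), 2), (array([ 0.5994, -0.3409, -0.0003]), np.float64(35.0), 1), (array([ 0.5457, -0.1071,  0.0119]), np.float64(36.0), 1)]
jars [(array([ 0.409 , -0.3588, -0.0004]), np.float64(150.0), 2), (array([ 0.4023, -0.1193,  0.    ]), np.float64(145.0), 1), (array([ 0.38  , -0.2546, -0.0002]), np.float64(145.0), 1)]
take (array([ 0.5994, -0.3409, -0.0003]), np.float64(35.0), 1)
clear 0.03
yaw 330.00000000000006
width 0.05535693534593976
w up 0.054909138752771786 [ 0.4663 -0.2915 -1.4436]
F [ 0.9263  0.4886 -1.4234]
t 18.3333
tins [(array([ 0.5078, -0.4079, -0.0001]), np.float64(26.0), 2), (array([ 0.688 , -0.4317, -0.0002]), np.float64(79.0), 2), (array([ 0.547 , -0.1064,  0.0114]), np.float64(36.0), 1)]
jars [(array([ 0.4089, -0.359 , -0.0002]), np.float64(149.0), 2), (array([ 0.3795, -0.255 , -0.0002]), np.float64(149.0), 2), (array([ 0.4026, -0.12  ,  0.0002]), np.float64(144.0), 1)]
take (array([ 0.688 , -0.4317, -0.0002]), np.float64(79.0), 2)
clear 0.03
yaw 299.99999999
[... 564 characters left out ...]
0141 0.1988 22.0 False
scene tin1 0.97 [306. 238.] (0.5380547046661377, -0.03971181809902191) 0.0289 0.0568 36.0 True
scene tin1 0.8 [318. 214.] (0.5280868411064148, 0.02513059228658676) 0.0297 0.0568 90.0 True
scene tin1 0.63 [216. 365.] (0.5093264579772949, -0.4078446626663208) 0.0289 0.0452 35.0 True
scene tin1 0.55 [294. 260.] (0.5472297668457031, -0.10636778920888901) 0.0285 0.0571 36.0 True
(array([ 0.5382, -0.0396,  0.0117]), np.float64(26.0), 2) [-0.0425 -0.0008]
(array([ 0.5089, -0.4078, -0.0001]), np.float64(29.0), 2) [-0.1182 -0.3623]
(array([ 0.5465, -0.1054,  0.0118]), np.float64(26.0), 2) [-0.0426 -0.0672]
(array([0.5281, 0.0251, 0.0118]), np.float64(90.0), 1) [-0.0443  0.0647]
```

View pics/t3s.png

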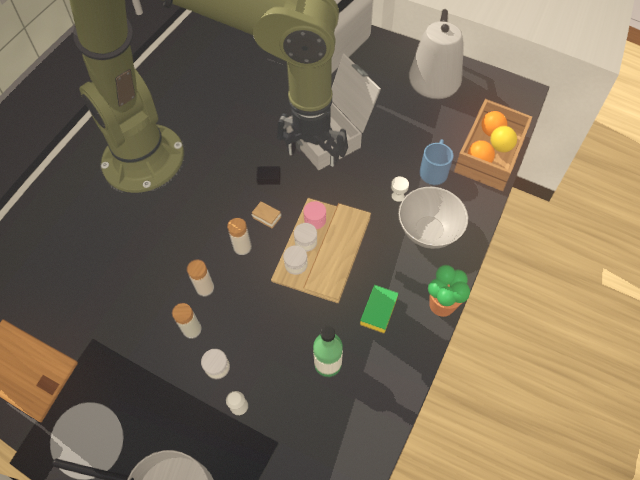

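My saturation cut-off (80) let the pink look-alike through at 79, so it now stands on the lower step at scene pixel (315,214). It should have been left alone. I'll put it back at its measured spot (0.688, -0.432) and change the filter to use hue.

```bash
python3 - <<'E'
s=open('run1.py').read()
s=s.replace("t[1]<80","t[1]<55 and np.linalg.norm(t[0][:2]-[.688,-.432])>.05")
s=s.replace('rel=.012','if kind=="tin1" and t_bad(L[0]): sys.exit("COLOUR")\nrel=.012').replace("import sys","import sys\nt_bad=lambda t:t[1]>=55")
open('run1.py','w').write(s)
from h import *
r=[t for t in find("tin1",cams=("scene",)) if t[1]>70];print(r)
c=(r[0][0][:2]-[.001,0]) ; print(rl(c))
w=pick(rw(-.0425,rl(c)[1]),.024,[RY,RY+np.pi,RY-np.pi],35)
if abs(w-.056)<.005:
    place([.6879,-.4320],.014,np.radians([300,120,-60]))
E
python3 run1.py tin1 .068; python3 - <<'E'
from h import *
for r in find("tin1"): print(r, rl(r[0]))
show("t4s",cam="scene")
E
```

```text
[(array([0.5303, 0.025 , 0.0119]), np.float64(91.0), 1)]
[-0.0431  0.0644]
yaw 7.28
width 0.05509681616559427
w up 0.05516074299887526 [ 0.0318  0.0518 -1.6323]
F [-0.2489  0.2274 -0.9248]
t 35.9167
tins [(array([ 0.5458, -0.106 ,  0.0117]), np.float64(22.0), 2), (array([ 0.6909, -0.4312, -0.0002]), np.float64(77.0), 2), (array([ 0.538 , -0.0388,  0.0115]), np.float64(22.0), 1), (array([ 0.5085, -0.4079, -0.0001]), np.float64(26.0), 2)]
jars [(array([ 0.4096, -0.359 , -0.0003]), np.float64(148.0), 2), (array([ 0.4018, -0.1178, -0.0004]), np.float64(148.0), 1), (array([ 0.3789, -0.2556, -0.0003]), np.float64(149.0), 1)]
take (array([ 0.5085, -0.4079, -0.0001]), np.float64(26.0), 2)
clear 0.03
yaw 280.0
width 0.05508103997031857
w up 0.05501324617738483 [-0.2185  0.3332 -2.7985]
F [ 0.0016 -0.4371 -1.1278]
t 44.4083
(array([ 0.5382, -0.0392,  0.0116]), np.float64(26.0), 2) [-0.0425 -0.0005]
(array([ 0.6908, -0.431 , -0.    ]), np.float64(85.0), 2) [ 0.0593 -0.4084]
(array([ 0.5468, -0.1055,  0.0118]), np.float64(26.0), 2) [-0.0423 -0.0673]
```

View pics/t4s.png

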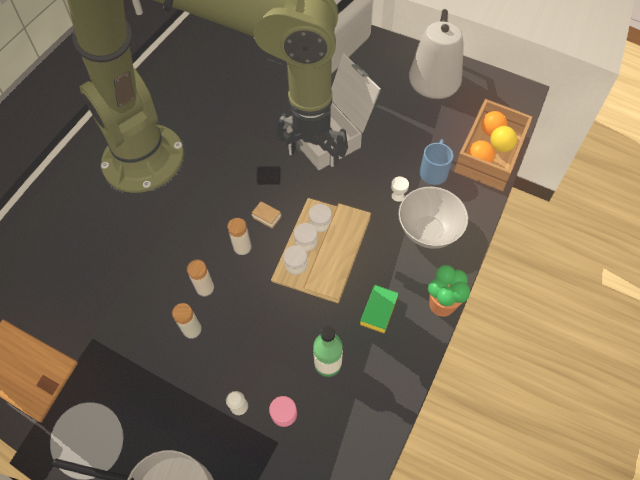

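The three white tins are on the lower step, at scene pixels (295,260), (306,238) and (320,216). The pink one is back within 3 mm of where it stood, at (283,411). Now the jars.

```bash
python3 run1.py jar1 -.056; python3 - <<'E'
from h import *
for r in find("tin1")+find("jar1"): print(r, rl(r[0]))
show("j1s",cam="scene",crop=(140,120,460,440),f=1.8)
E
```

```text
tins [(array([ 0.6908, -0.4316,  0.    ]), np.float64(85.0), 2), (array([ 0.5379, -0.0385,  0.0113]), np.float64(26.0), 1), (array([ 0.5462, -0.105 ,  0.0118]), np.float64(26.0), 2), (array([0.5444, 0.0243, 0.0116]), np.float64(36.0), 1)]
jars [(array([ 0.379 , -0.2549, -0.0003]), np.float64(150.0), 2), (array([ 0.4099, -0.3586, -0.0002]), np.float64(151.0), 2), (array([ 0.4016, -0.1193, -0.0003]), np.float64(149.0), 2)]
take (array([ 0.4099, -0.3586, -0.0002]), np.float64(151.0), 2)
clear 0.03
yaw 320.0
width 0.043181925979052356
w up 0.04333240659011294 [ 0.5496  0.0425 -1.6255]
F [ 1.3467  0.528  -1.5461]
t 53.0167
(array([ 0.6906, -0.4305,  0.0001]), np.float64(89.0), 2) [ 0.0591 -0.4079]
(array([0.5444, 0.0254, 0.0119]), np.float64(28.0), 2) [-0.0281  0.0628]
(array([ 0.5377, -0.0386,  0.0115]), np.float64(27.0), 1) [-0.0429  0.0003]
(array([ 0.5475, -0.1067,  0.0119]), np.float64(36.0), 1) [-0.0417 -0.0686]
(array([ 0.401 , -0.1142, -0.0006]), np.float64(150.0), 2) [-0.188  -0.0574]
(array([ 0.3794, -0.2546, -0.0003]), np.float64(145.0), 1) [-0.2272 -0.194 ]
(array([ 0.6287, -0.087 ,  0.0276]), np.float64(138.0), 1) [ 0.0413 -0.0593]
```

View pics/j1s.png

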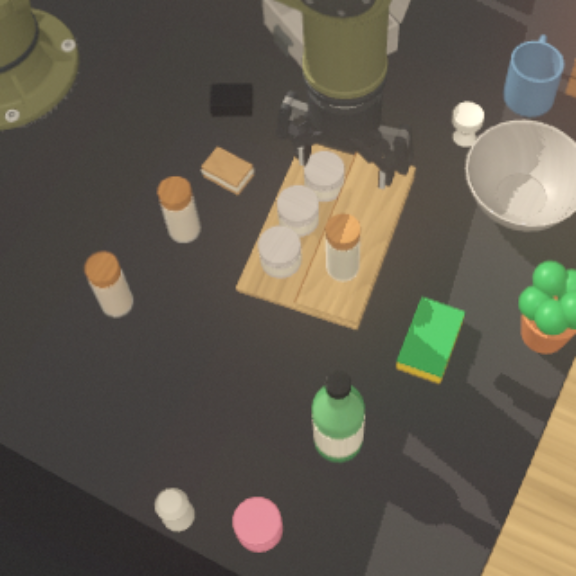

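The third tin is 15 mm too far back, against the step wall (riser x = -0.028). I'll fix that before the jar beside it goes in.

```bash
cat > fixtin.py <<'E'
from h import *
c=np.array([.5444,.0250])
w=pick(c,.029,[RY,RY+np.pi,RY-np.pi],35,up=.2)
if abs(w-.056)<.005: place(rw(-.0425,.067),.031,[RY,RY+np.pi,RY-np.pi],up=.25)
for r in find("tin1"): print(r, rl(r[0]))
E
python3 fixtin.py; python3 run1.py jar1 0 "[.38,-.255]"; python3 - <<'E'
from h import *
for r in find("tin1")+find("jar1"): print(r, rl(r[0]))
show("j2s",cam="scene",crop=(140,120,460,440),f=1.8)
E
```

```text
yaw 7.28
width 0.05486418506939033
w up 0.055170032344019515 [-0.4372 -0.444  -2.3574]
F [-0.3448 -0.1545 -2.4293]
t 59.5917
(array([ 0.5385, -0.0396,  0.0118]), np.float64(25.0), 2) [-0.0422 -0.0008]
(array([ 0.5461, -0.1052,  0.0118]), np.float64(26.0), 2) [-0.0429 -0.0669]
(array([ 0.6909, -0.4308, -0.0002]), np.float64(84.0), 2) [ 0.0594 -0.4082]
tins [(array([ 0.5465, -0.1056,  0.0117]), np.float64(26.0), 2), (array([ 0.5379, -0.038 ,  0.0117]), np.float64(26.0), 1), (array([ 0.6902, -0.4304, -0.    ]), np.float64(84.0), 2)]
jars [(array([ 0.3788, -0.2556, -0.0002]), np.float64(150.0), 2), (array([ 0.4019, -0.1184, -0.0004]), np.float64(149.0), 2), (array([ 0.6286, -0.0857,  0.0278]), np.float64(145.0), 2)]
take (array([ 0.3788, -0.2556, -0.0002]), np.float64(150.0), 2)
clear 0.03
yaw 10.0
width 0.04348881283015
w up 0.043443536240874034 [-0.0588  0.7396 -1.2609]
F [ 0.2781  0.413  -1.3191]
t 67.8
(array([ 0.6905, -0.4311, -0.0001]), np.float64(84.0), 2) [ 0.0589 -0.4085]
(array([0.5289, 0.0293, 0.0114]), np.float64(25.0), 1) [-0.043   0.0687]
(array([ 0.5472, -0.1077,  0.0123]), np.float64(36.0), 1) [-0.0422 -0.0695]
(array([ 0.4017, -0.1186, -0.0001]), np.float64(144.0), 1) [-0.1879 -0.0618]
(array([ 0.6219, -0.0281,  0.0277]), np.float64(139.0), 1) [ 0.042  -0.0001]
(array([ 0.6298, -0.0864,  0.0278]), np.float64(138.0), 1) [ 0.0424 -0.0588]
```

View pics/j2s.png

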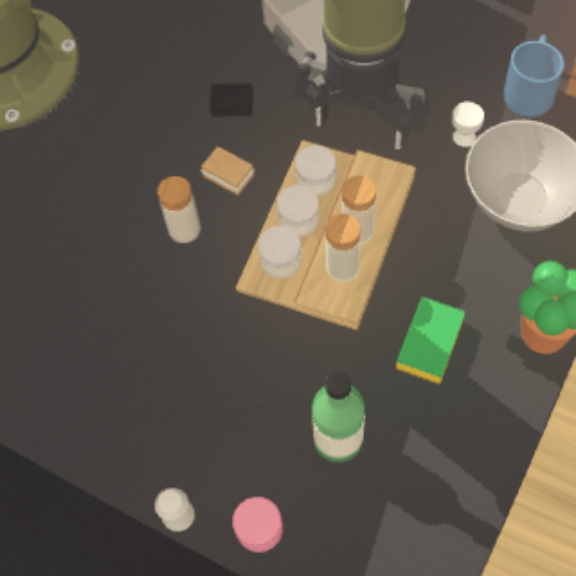

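```bash
python3 run1.py jar1 .056 "[.402,-.118]"; python3 - <<'E'
from h import *
# clear view: move aside toward caddy, high
a=best([.45,.25,.25],[CA+np.pi/2,CA-np.pi/2,CA+np.pi*1.5]);print("a",np.degrees(a))
goto([.45,.25,.25],a)
for r in find("tin1")+find("jar1"): print(r, rl(r[0]))
for cam in("top","scene"):
    p,W=cloud(cam);hsv=cv2.cvtColor(p,cv2.COLOR_BGR2HSV)
    for d in models.masks_of(cam,"carton1"):
        m=d["mask"]&(np.abs(W[...,2]-.028)<.005)
        if m.sum()<50: continue
        print(cam,d["p"],d["point"],np.median(hsv[m],0),cv2.minAreaRect((W[m][:,:2]*1000).astype(np.float32)),np.median(W[m][:,2]))
show("j3t");show("j3s",cam="scene",crop=(140,120,460,440),f=1.8)
E
```

```text
tins [(array([ 0.6915, -0.4312, -0.0001]), np.float64(84.0), 2), (array([0.5295, 0.0289, 0.0116]), np.float64(26.0), 2), (array([ 0.5445, -0.1073,  0.0118]), np.float64(36.0), 1)]
jars [(array([ 0.629 , -0.0868,  0.0281]), np.float64(138.0), 1), (array([ 0.4016, -0.1201, -0.0002]), np.float64(144.0), 1)]
take (array([ 0.4016, -0.1201, -0.0002]), np.float64(144.0), 1)
clear 0.03
yaw 29.999999999999996
width 0.04345432129276922
w up 0.043774274563213596 [ 0.5566  0.1156 -1.8961]
F [ 0.0116  0.1273 -2.1848]
t 75.75
a -28.899999999999995
(array([ 0.6906, -0.4309, -0.0003]), np.float64(70.0), 2) [ 0.0591 -0.4082]
(array([ 0.5465, -0.1055,  0.0117]), np.float64(18.0), 2) [-0.0426 -0.0672]
(array([0.529 , 0.0294, 0.0114]), np.float64(19.0), 1) [-0.0429  0.0688]
(array([ 0.5372, -0.0384,  0.0115]), np.float64(18.0), 1) [-0.0433  0.0005]
(array([ 0.6285, -0.0858,  0.0277]), np.float64(143.0), 2) [ 0.0412 -0.0581]
(array([ 0.6213, -0.0264,  0.0274]), np.float64(142.0), 1) [0.0416 0.0018]
(array([0.6154, 0.0305, 0.0271]), np.float64(121.0), 1) [0.043  0.0589]
top 0.7 [256.7, 340.2] [15. 20. 63.] ((356.21490478515625, 94.3856201171875), (59.762840270996094, 40.75517272949219), 28.223649978637695) 0.027401355722869326
top 0.64 [303.2, 315.4] [ 17. 121. 243.] ((412.1902770996094, -14.957359313964844), (40.04250717163086, 60.10782241821289), 84.95138549804688) 0.02748695951205188
scene 0.69 [264.1, 214.9] [ 16. 119. 194.] ((413.7423400878906, -16.244264602661133), (43.12044906616211, 63.212955474853516), 84.34848022460938) 0.027815896327417253
```

View pics/j3t.png

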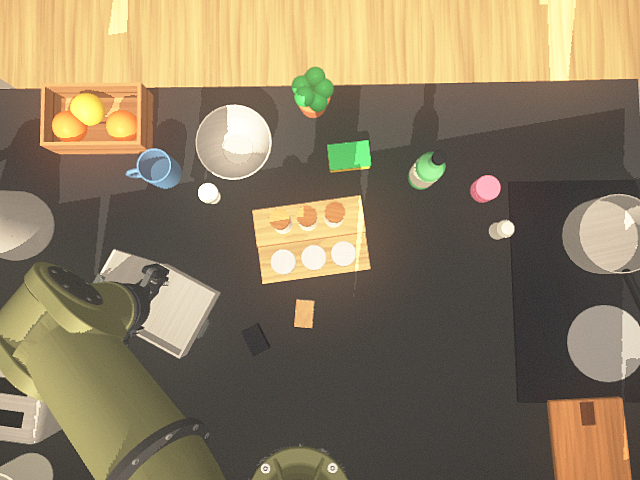

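View pics/j3s.png

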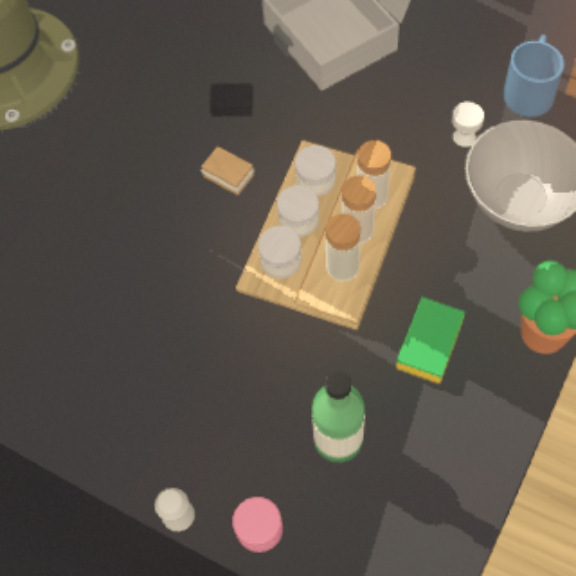

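Both rows stand neatly: tins at top pixels (283,262), (314,257), (343,253), jars at (281,217), (307,215), (335,211). The tan carton is at (304,314); the black one at (256,340) isn't meant. Carton next.

```bash
python3 - <<'E'
from h import *
c=np.array([.4128,-.0157]);pl=cw(-.008,0)
for a in (CA+np.pi/2,CA-np.pi/2):
    for z in(.015,.25):
        print(np.degrees(a),z,ctrl.ik([pl[0],pl[1],z],list(quat(a))))
w=pick(c,.008,np.radians([84.7,264.7,-95.3]),25)
if abs(w-.04)<.006:
    a=CA+np.pi/2
    if ctrl.ik([pl[0],pl[1],.25],list(quat(a))) is None or ctrl.ik([pl[0],pl[1],.015],list(quat(a))) is None: print("no ik")
    else: place(pl,.015,[a])
show("c1s",cam="scene");show("c1w",cam="wrist")
E
```

```text
151.10000000000002 0.015 [ 0.1136  1.0454 -1.3836  2.0567  1.1619  1.1846  0.8256]
151.10000000000002 0.25 [ 0.1581  0.5125 -1.224   1.775   0.5125  1.224   1.4286]
-28.899999999999995 0.015 [-0.277   0.6622 -0.54    2.0613  0.6153  0.5796 -1.757 ]
-28.899999999999995 0.25 [-0.0717  0.3711 -0.7883  1.7772  0.2907  1.1138 -1.4604]
yaw 264.7
width 0.03904270711564029
w up 0.039909411062244646 [-0.18   -0.8436 -0.7876]
F [ 1.1158  0.2272 -0.6588]
t 87.3417
```

View pics/c1s.png

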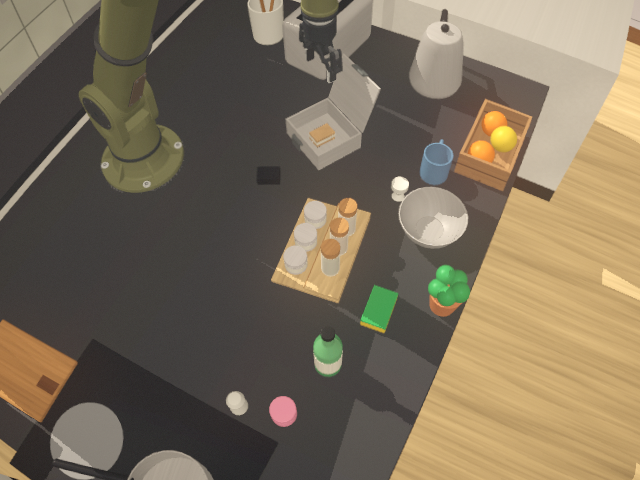

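View pics/c1w.png

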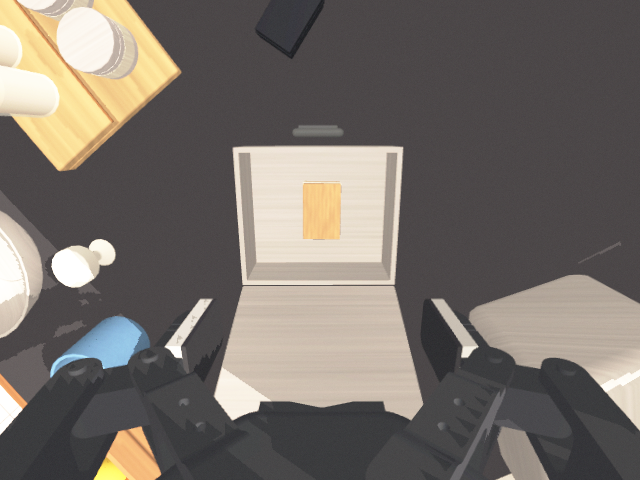

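The carton lies flat in the middle of the caddy (wrist pixel 321,211). I'll push the lid over from behind.

```bash
python3 - <<'E'
from h import *
a=CA+np.pi/2
ctrl.close_gripper(force=30)
p=get_state()["tcp_pos"];ctrl.movel([p[0],p[1],.33],max_speed=.25)
b=cw(.150,0)
print(ctrl.ik([*b,.175],list(quat(a))))
ok=True
try:
    ctrl.movel([*b,.33],max_speed=.25)
    ctrl.movel([*b,.175],max_speed=.2)
    for x in(.12,.10,.08,.06,.05):
        ctrl.movel([*cw(x,0),.175],max_speed=.08);print(x,get_state()["contact_force"])
except ctrl.Unreachable as e: print("unreach",e)
print(get_state()["tcp_pos"],get_state()["time"])
show("l1s",cam="scene",crop=(200,0,440,220),f=2.5)
E
```

```text
[-0.1899  0.7635 -1.0421  1.5098  0.6774  1.2618  1.3166]
0.12 [-0.3223 -0.0963  0.3948]
0.1 [-0.5117 -0.0547 -0.5808]
0.08 [0.0977 0.06   0.2061]
0.06 [ 0.5651  0.1723 -0.3513]
0.05 [-0.3148  0.8354 -0.9544]
[0.4488 0.3279 0.175 ] 92.3833
```

View pics/l1s.png

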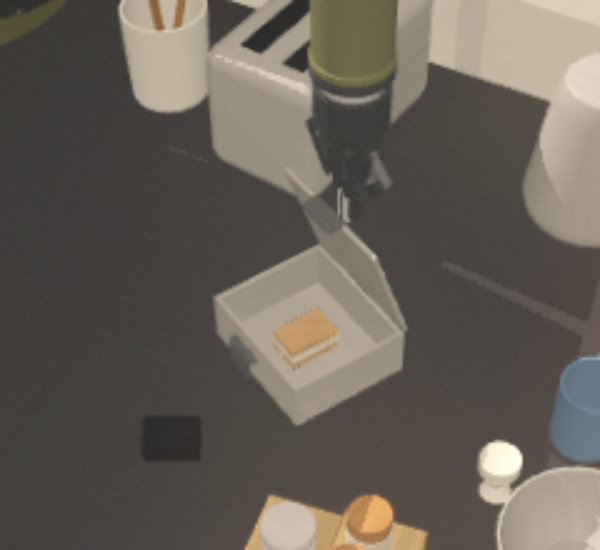

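```bash
python3 - <<'E'
from h import *
p=get_state()["tcp_pos"];ctrl.movel([p[0],p[1],.24],max_speed=.2);ctrl.pause(2.0)
show("l2s",cam="scene",crop=(200,0,440,220),f=2.5)
for r in find("tin1")+find("jar1"): print(r, rl(r[0]))
E
```

```text
(array([ 0.5381, -0.0383,  0.0116]), np.float64(19.0), 1) [-0.0424  0.0004]
(array([ 0.691 , -0.4307, -0.0003]), np.float64(71.0), 2) [ 0.0595 -0.4082]
(array([ 0.5462, -0.1054,  0.0116]), np.float64(19.0), 2) [-0.0429 -0.0671]
(array([0.5284, 0.0291, 0.0115]), np.float64(19.0), 1) [-0.0435  0.0686]
(array([ 0.6225, -0.0271,  0.0275]), np.float64(142.0), 2) [0.0427 0.0009]
(array([ 0.6292, -0.0858,  0.0275]), np.float64(143.0), 2) [ 0.0419 -0.0582]
(array([0.6156, 0.0297, 0.0277]), np.float64(122.0), 2) [0.0431 0.0581]
```

View pics/l2s.png

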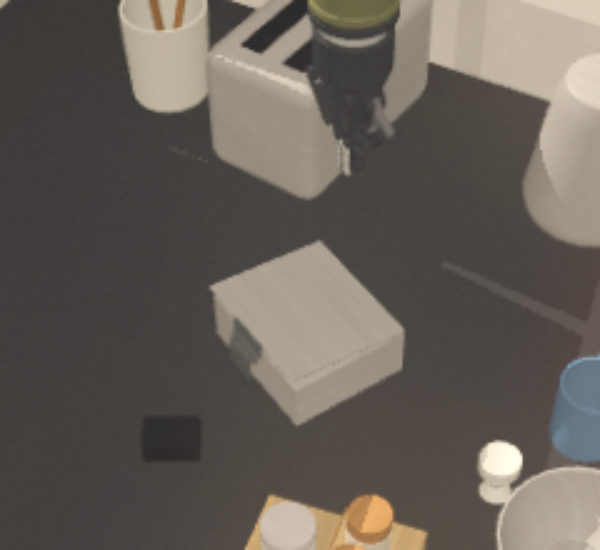

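The lid has sunk onto the catch and its front edge still stands up. Both rows are fine. Pressing now.

```bash
python3 - <<'E'
from h import *
def edge():
    p,W=cloud("scene");out=[]
    c=vision.camera_info("scene")
    for x in(-.058,.05):
        P=W[np.linalg.norm(W[...,:2]-cw(x,.04),axis=-1)<.012];P=P[(P[:,2]>.05)&(P[:,2]<.1)]
        out.append((x,np.median(P[:,2]) if len(P) else None,len(P)))
    return out
print(edge())
b=cw(-.058,0)
a=CA+np.pi/2
ctrl.movel([*b,.24],max_speed=.25)
f0=get_state()["contact_force"][2];ctrl.movel([*b,.09],max_speed=.2)
for z in np.arange(.084,.0615,-.002):
    ctrl.movel([*b,z],max_speed=.02);f=get_state()["contact_force"][2]-f0;print(round(z,3),get_state()["tcp_pos"][2],round(f,2))
    if f>25: break
    if z<.065 and f>6: break
ctrl.pause(.3);print(get_state()["contact_force"])
ctrl.movel([*b,.2],max_speed=.15);print(edge(),get_state()["time"])
show("l3s",cam="scene",crop=(200,0,440,220),f=2.5)
E
```

```text
[(-0.058, np.float64(0.07966585781815352), 44), (0.05, np.float64(0.06745200738267859), 44)]
0.084 0.08412201737805276 -0.18
0.082 0.08192216836042909 0.14
0.08 0.08004220572282388 1.33
0.078 0.07783364040662615 0.25
0.076 0.07578744419044627 -0.98
0.074 0.0738680255592077 -0.38
0.072 0.0718905524215962 -1.01
0.07 0.06988689750767949 -0.87
0.068 0.0678820264939647 0.45
0.066 0.06643049494033537 7.84
0.064 0.06582741303165551 29.87
[-4.5313 -5.9284 30.4859]
[(-0.058, np.float64(0.06675134178796244), 43), (0.05, np.float64(0.06638217262732761), 44)] 101.25
```

View pics/l3s.png

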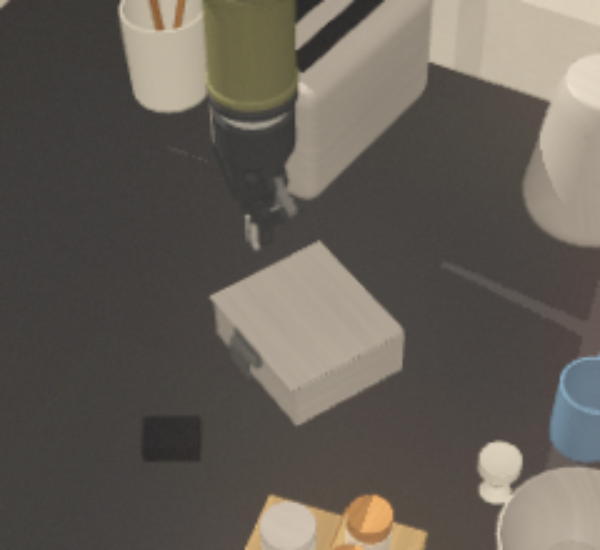

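The lid is shut: its front edge reads 66.8 mm and stays down. Now I'll move clear for the final check.

```bash
python3 - <<'E'
from h import *
p=get_state()["tcp_pos"];ctrl.movel([p[0],p[1],.3],max_speed=.2)
b=[.30,.33,.35];a=best(b,[CA+np.pi/2,CA-np.pi/2,CA+np.pi]);goto(b,a);ctrl.pause(1)
for r in find("tin1")+find("jar1"): print(r, rl(r[0]))
W0=np.load("W_top.npy");p,W=cloud("top");p0=cv2.imread("pics/top0.png")
for t in("salt","mug","sponge","eggcup","bowl","oil"):
    d=models.masks_of("top",t)
    if d:
        m=d[0]["mask"];print(t,d[0]["p"],d[0]["point"],"mean dz mm",1000*np.nanmedian(W[m][:,2]-W0[m][:,2]),"img diff",np.abs(p[m].astype(int)-p0[m]).mean())
cv2.imwrite("pics/f_top.png",p);show("f_s",cam="scene");print(get_state()["time"])
P=W[np.linalg.norm(W[...,:2]-cw(-.055,0),axis=-1)<.02];print("lid z",np.nanmedian(P[:,2]))
E
```

```text
(array([0.5292, 0.0281, 0.0118]), np.float64(19.0), 2) [-0.0428  0.0675]
(array([ 0.6902, -0.4305, -0.0002]), np.float64(71.0), 2) [ 0.0588 -0.4078]
(array([ 0.5467, -0.1046,  0.0119]), np.float64(19.0), 2) [-0.0423 -0.0663]
(array([ 0.5382, -0.0398,  0.0117]), np.float64(19.0), 2) [-0.0425 -0.001 ]
(array([ 0.629 , -0.0853,  0.0277]), np.float64(143.0), 2) [ 0.0418 -0.0576]
(array([0.6155, 0.0304, 0.0273]), np.float64(122.0), 1) [0.0431 0.0589]
(array([ 0.6213, -0.0263,  0.0274]), np.float64(139.0), 1) [0.0417 0.0019]
salt 0.6 [501.9, 228.2] mean dz mm 0.33127607676374654 img diff 2.611111111111111
mug 0.9 [159.6, 169.0] mean dz mm 0.016727197618592732 img diff 12.43859649122807
sponge 0.83 [348.1, 154.9] mean dz mm 0.02296265448745432 img diff 25.737163474882042
eggcup 0.66 [208.3, 193.0] mean dz mm -0.2656039620723659 img diff 0.8858695652173914
bowl 0.95 [231.8, 140.9] mean dz mm -0.07554762641457519 img diff 2.5075061617745913
oil 0.85 [425.2, 174.2] mean dz mm 0.014217517447172312 img diff 3.689929891650733
104.3833
lid z 0.06560062376195355
```

View pics/f_top.png

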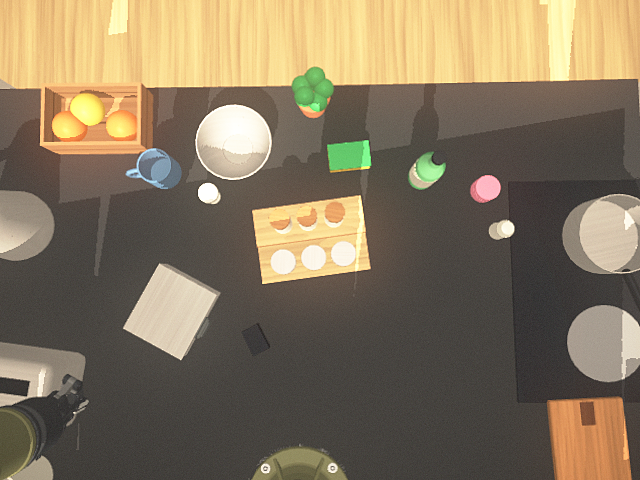

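View pics/f_s.png

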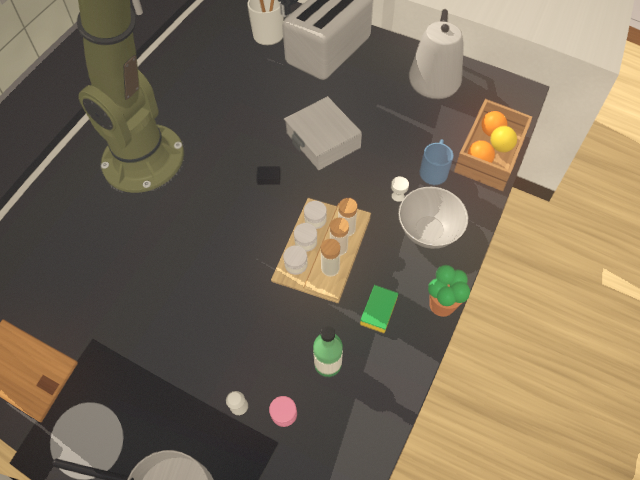

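```bash
python3 -c "
from h import *
print(get_state()['contact_force'],get_state()['tcp_pos']);print(ticket.close_job())"
```

```text
[-0.4405  0.8169  0.4434] [0.3  0.33 0.35]
the job is handed in; nothing more can be done
None
```

The job is done and handed in at about 104 s, but I moved the pink look-alike tin by mistake along the way.

**What I did:**
- **Tins and jars:** the three white tins stand on the lower step and the three jars on the upper step. The jars were gripped at 28 N.
- **Carton and lid:** I found only one tan carton. It lies flat on the caddy floor, and I closed the lid after it went in.

**Last checks:**
- **Rows:** every piece is within about 1 mm of its middle line, with gaps of about 8–17 mm between neighbours.
- **Lid:** its front edge reads 66 mm high, which is the shut height. The lid angle itself I could not read directly.
- **Bystanders:** the named ones show no visible movement.

**What went wrong:**
- **Pink tin:** my colour threshold was too loose, so I picked up the pink tin and set it on the shelf. I put it back straight away, and it now stands about 3 mm from its original spot.
- **Third tin:** it was found 15 mm out of line on the lower step, either knocked or from my placing. I set it right and checked it again.
- **Lid press:** the force rose briefly to about 30 N at the bottom of the stroke, above the suggested 5–10 N.

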